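# Put the jars back on their own coasters

### The job

First free the cork mat by moving the glass cloche from it onto the slate board. Then, parking one jar on the cork mat as the spare place, swap the three jars round on the lazy susan so that each stands upright on the coaster of its own colour. Everything must stand wholly on its place, as nearly centred as you can; set each thing down gently without dropping it or knocking anything over, and leave the brush and the whisk where they lie.

Things in the scene. Friction and masses are not known exactly. Their poses are not given: they have to be found in the camera images.
- jar_white: Closed jar glazed white, 0.35 kg, round about its upright z axis; the lid never comes off. Origin: centre of the underside. Foot 64 mm diameter, belly 74 mm, lid 66 mm, its top 82 mm above the origin at the rim, 88 mm beside the knob. Lift by the wooden knob: upright cylinder, 26 mm diameter, 88 to 118 mm above the origin. Starts on a coaster of another colour.
- jar_blue: Closed jar glazed dark blue, 0.35 kg, round about its upright z axis; the lid never comes off. Origin: centre of the underside. Foot 64 mm diameter, belly 74 mm, lid 66 mm, its top 82 mm above the origin at the rim, 88 mm beside the knob. Lift by the wooden knob: upright cylinder, 26 mm diameter, 88 to 118 mm above the origin. Starts on a coaster of another colour.
- jar_red: Closed jar glazed dark red, 0.35 kg, round about its upright z axis; the lid never comes off. Origin: centre of the underside. Foot 64 mm diameter, belly 74 mm, lid 66 mm, its top 82 mm above the origin at the rim, 88 mm beside the knob. Lift by the wooden knob: upright cylinder, 26 mm diameter, 88 to 118 mm above the origin. Starts on a coaster of another colour.
- coaster_white: White round coaster, 94 mm diameter, 4 mm thick, home of the white jar; fixed on the bamboo lazy susan (300 mm diameter, 30 mm high, locked). Origin: centre of its underside; a jar stands 4 mm above it. A jar of another colour starts on it. The coasters lie 90 mm from the susan's centre, 156 mm apart.
- coaster_blue: Dark blue round coaster, 94 mm diameter, 4 mm thick, home of the dark blue jar; fixed on the bamboo lazy susan (300 mm diameter, 30 mm high, locked). Origin: centre of its underside; a jar stands 4 mm above it. A jar of another colour starts on it. The coasters lie 90 mm from the susan's centre, 156 mm apart.
- coaster_red: Dark red round coaster, 94 mm diameter, 4 mm thick, home of the dark red jar; fixed on the bamboo lazy susan (300 mm diameter, 30 mm high, locked). Origin: centre of its underside; a jar stands 4 mm above it. A jar of another colour starts on it. The coasters lie 90 mm from the susan's centre, 156 mm apart.
- cork: Round cork mat, 110 mm diameter, 6 mm thick, fixed on the shelf beside the lazy susan; the spare place. Origin: centre of its underside; things stand 6 mm above it. The cloche stands on it at the start.
- slate: Round dark slate board, 120 mm diameter, 10 mm thick, fixed on the shelf on the other side of the lazy susan, empty at the start; home of the cloche. Origin: centre of its underside; the cloche stands 10 mm above it.
- cloche: Small clear glass cloche (dome), about 0.28 kg, 90 mm diameter, dome 90 mm high, round about its upright z axis. Origin: centre of its underside. On top a brass cylindrical knob, 26 mm diameter, from 90 to 118 mm above the origin: lift it by that. Starts on the cork mat.
- brush: Bystander: pastry brush with dark wooden handle and orange silicone head, 245 mm long, lying along its x axis on the shelf. Leave it alone.
- whisk: Bystander: steel whisk, 265 mm long, 52 mm thick at the wires, lying along its x axis on the shelf. Leave it alone.
Things that resemble listed ones, but are neither listed nor needed, are in the scene too. There is more than one size of the cork; the one meant has the size given above.

How it is judged (in metres and radians):
On the way, in this order (a step that is already met when the one before it is completed fails the run):
1. the cloche stands released on the slate board (horizontal distance between cloche and slate below 0.015 m and z of cloche in the frame of slate between 0.006 and 0.014 m and angle between cloche's own z axis and vertical below 0.1 rad and linear speed of cloche below 0.03 m/s and contact force between the fingers and cloche below 0.1 N), for 0.2 s.
2. one of the jars stands released on the cork mat (((horizontal distance between jar_white and cork below 0.023 m and z of jar_white in the frame of cork between 0.002 and 0.01 m and angle between jar_white's own z axis and vertical below 0.1 rad and linear speed of jar_white below 0.03 m/s and contact force between the fingers and jar_white below 0.1 N) or (horizontal distance between jar_blue and cork below 0.023 m and z of jar_blue in the frame of cork between 0.002 and 0.01 m and angle between jar_blue's own z axis and vertical below 0.1 rad and linear speed of jar_blue below 0.03 m/s and contact force between the fingers and jar_blue below 0.1 N) or (horizontal distance between jar_red and cork below 0.023 m and z of jar_red in the frame of cork between 0.002 and 0.01 m and angle between jar_red's own z axis and vertical below 0.1 rad and linear speed of jar_red below 0.03 m/s and contact force between the fingers and jar_red below 0.1 N))), for 0.2 s.
At the end, for the whole second after the job is handed in: Each jar stands upright, released and at rest on the coaster of its own colour, its centre within 15 mm of the coaster's (so its foot is wholly on it), and the cloche likewise on the slate board within 15 mm of its centre (all of step 1 and horizontal distance between jar_white and coaster_white below 0.015 m and z of jar_white in the frame of coaster_white between 0 and 0.008 m and angle between each of jar_white, jar_blue, jar_red's own z axis and vertical below 0.1 rad and linear speed of each of jar_white, jar_blue, jar_red below 0.03 m/s and contact force between the fingers and jar_white below 0.1 N and horizontal distance between jar_blue and coaster_blue below 0.015 m and z of jar_blue in the frame of coaster_blue between 0 and 0.008 m and contact force between the fingers and jar_blue below 0.1 N and horizontal distance between jar_red and coaster_red below 0.015 m and z of jar_red in the frame of coaster_red between 0 and 0.008 m and contact force between the fingers and jar_red below 0.1 N); the robot touches nothing.
It fails at once if a jar or the cloche is tipped by more than about 35 degrees (angle between any of jar_white, jar_blue, jar_red, cloche's own z axis and vertical above 0.6 rad).
It fails at once if a jar or the cloche is dropped (falls unheld by more than about 12 mm) ((contact force between the fingers and jar_white below 0.05 N and linear speed of jar_white above 0.5 m/s) or (contact force between the fingers and jar_blue below 0.05 N and linear speed of jar_blue above 0.5 m/s) or (contact force between the fingers and jar_red below 0.05 N and linear speed of jar_red above 0.5 m/s) or (contact force between the fingers and cloche below 0.05 N and linear speed of cloche above 0.5 m/s)).
It fails at once if the brush or the whisk is moved by more than 25 mm (distance of any of brush, whisk from where it was at the start of the episode above 0.025 m).
It also fails if it takes over 128 s, if anything falls off the work surface, if the arm or the gripper's body presses on something with over 40 N, if the wrist force passes 120 N, or if a joint passes its speed limit or range.

### The arm

A 7-joint arm with a two-finger parallel gripper is mounted at the origin on the work surface. World frame = base frame: x ahead of the robot, y to its left, z up, the work surface at z = 0. Lengths are in mm, angles in degrees, forces in N, time in s.
With the tool pointing down it reaches from about 425 to 875 mm from the base axis. Payload 9.9 kg.
Tool frame: the origin (TCP) lies midway between the tips of the shut fingers; the grasp point (between the pads) lies 19 mm behind it; z points along the fingers, y is the line along which they close (so a half turn about z gives the same grasp; the last joint's range is limited). The gripper opens to 85 mm and grips with 20 to 120 N. Pads are 22 mm wide; open, the fingers measure 114 mm over their backs; the gripper's body (76 mm by 85 mm) begins 54 mm behind the grasp point. The pads swing forward as they close: fully open they stand 13 mm farther back than shut.
Start: joints at [-79.973, 32.985, 1.427, 82.34, -0.859, 64.687, -3.237], TCP at [172.739, 652.526, 231.289] pointing down, gripper open.
Joint ranges: [-157.87, 157.87], [-19.46, 123.44], [-87.15, 90], [11.01, 140.99], [-62.26, 242.26], [9.8, 113.94], [-161.44, 161.44]. Speed limits (degrees/s): [127.2, 127.2, 172.46, 172.46, 180, 180, 180].

### API

Orientations are given as [roll, pitch, yaw] about the fixed x, y, z axes, in that order (R = Rz(yaw) Ry(pitch) Rx(roll)).
In Python, from station import env gives the robot as it stands. The module is installed in compiled form; this text tells all that it offers.
- The arm moves only by the shell command python3 -m jog 'ROWS' [OPENING] [FORCE]. ROWS is JSON, a list that holds one entry, the list of rows, each a list of 6 numbers: the shift along the tool's x, y, z in mm, then the turn, a rotation vector about the tool's x, y, z in rad. A call has 1 to 10 rows; each row is the pose to reach, as a shift and turn from the pose commanded when the call began, along the tool's axes at that moment; what a row does not reach only later rows make up. A row lasts 1/12 s, in which the tool goes at most 41.7 mm and 7.16 degrees, less where a joint would pass 70% of its speed; a pose out of reach is approached as far as the arm can. A call with a gripper value outside its range is refused whole. OPENING is the closure, from -1 (fully open) to 1 (shut), set as the call begins (- or left out, the last holds). The fingers move at their own pace and stop on an object; FORCE is the grip in N (left out, the last holds). Time passes only in rows, so rows that repeat a pose let the fingers close. It gives the time, the measured TCP pose, the force, the opening and the grip force at its end, in the units of the state.
- env.state(): the state, without advancing time (a new reading comes with each control period).
- env.snapshot(name): name is "scene" or "top"; returns a dict with "pixels" (480x640x3 uint8, blue, green, red), "depth" (480x640 float32, mm along the optical axis (not along the pixel's ray), 0 where there is no reading), "K" (3x3 intrinsics, pixels), "k1" (the pictures are not rectified: a ray, as slopes to the right and down, at radius r is drawn at 1 + k1 r^2 times it, then the intrinsics apply), "R" (3x3) and "t" (3): a world point X has camera coordinates R X + t. Camera axes: x right, y down, z forward; pixel columns grow to the right and rows downward; lengths in mm; the calibration is good to about 2 mm. A picture is of the moment at which its call begins.
- env.close_job(): hands the job in; it is judged then, once.
The state is a dict: "t": time; "qpos": joint angles; "joint_vel": joint speeds; "joint_torque": joint torques, N m; "tool_pos": TCP position; "tcp_rot": TCP orientation; "force": force on the tool from outside, world axes, zero at the start; "torque": the same for the moment, N m; "gripper_width": opening from 0.0 (shut) to 1.0 (fully open); "grip_force": force on a finger pad.
Only numpy, scipy, OpenCV 4.12 (cv2) and the standard library are available. Lean on these libraries where they do the work, as an engineer would, in place of code of your own. Each camera call takes 0.05 s, during which the arm holds its last target. There are 200 camera calls.

## Working session

There is one attempt and no reset: what is moved stays moved. The work goes in short steps, Python scripts to look and compute and a shell command to move; the robot and the scene stay as the last step left them, time stands still between calls to the robot, and variables do not carry over. Pictures are saved under pics/ and viewed, at most 14 in all, crops included, and the job is handed in when it is done.

```bash
mkdir -p pics && cat > h.py <<'E'
import numpy as np, cv2
from station import env
def snap(n): return env.snapshot(n)
def save(s,name,crop=None,scale=1):
    im=s["pixels"]
    if crop: u0,v0,u1,v1=crop; im=im[v0:v1,u0:u1]
    cv2.imwrite("pics/"+name,cv2.resize(im,None,fx=scale,fy=scale,interpolation=cv2.INTER_CUBIC))
def ray(s,u,v):
    K=np.array(s["K"]); d=np.array([(u-K[0,2])/K[0,0],(v-K[1,2])/K[1,1]]); x=d.copy()
    for _ in range(20): x=d/(1+s["k1"]*(x@x))
    return np.array([x[0],x[1],1.])
def onplane(s,u,v,z):
    R=np.array(s["R"]);t=np.array(s["t"]); c=-R.T@t; r=R.T@ray(s,u,v)
    return c+r*(z-c[2])/r[2]
def bydepth(s,u,v):
    R=np.array(s["R"]);t=np.array(s["t"]); return R.T@(ray(s,u,v)*s["depth"][v,u]-t)
E
python3 - <<'E'
from h import *
for n in("top","scene"):
    s=snap(n); save(s,n+"0.png"); print(n,s["K"],s["k1"],-np.array(s["R"]).T@np.array(s["t"]))
st=env.state(); print(st)
E
```

```text
top [[440.97505412   0.         318.95417581]
 [  0.         440.97505412 242.20030889]
 [  0.           0.           1.        ]] -0.021308669850821405 [410.75166678  35.57184855 989.21899057]
scene [[481.49374944   0.         319.40411563]
 [  0.         481.49374944 243.10060274]
 [  0.           0.           1.        ]] -0.11729783222924715 [ 883.90134821 -562.2464424   824.00466138]
{'t': 0.1, 'qpos': array([-79.97258366,  33.02733115,   1.42167834,  82.38078742,
        -0.85977717,  64.68813611,  -3.23774521]), 'joint_vel': array([ 0.03936696, -0.04460009,  0.09319672, -0.00498429, -0.00927214,
       -0.08751606, -0.04556371]), 'joint_torque': array([ 5.18407571e-03, -7.67303681e+01,  2.25714549e+00, -2.86604691e+01,
        1.57101906e-02,  8.52592610e-03,  1.19532297e-05]), 'tool_pos': array([172.62092042, 652.13035399, 230.53926266]), 'tcp_rot': array([-1.79914325e+02,  2.98054356e-03,  1.65174041e+02]), 'force': array([-0.8923524 ,  0.2748381 ,  0.24336073]), 'torque': array([-0.00028162,  0.02121765,  0.00989892]), 'grip_force': 0.0, 'gripper_width': 1.0007260063985572}
```

View pics/top0.png

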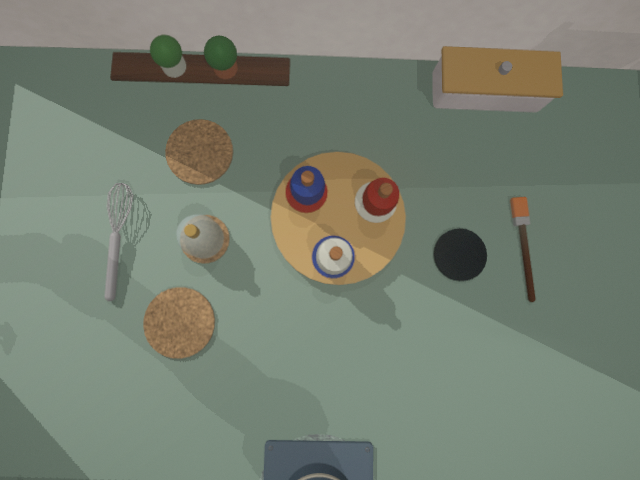

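View pics/scene0.png

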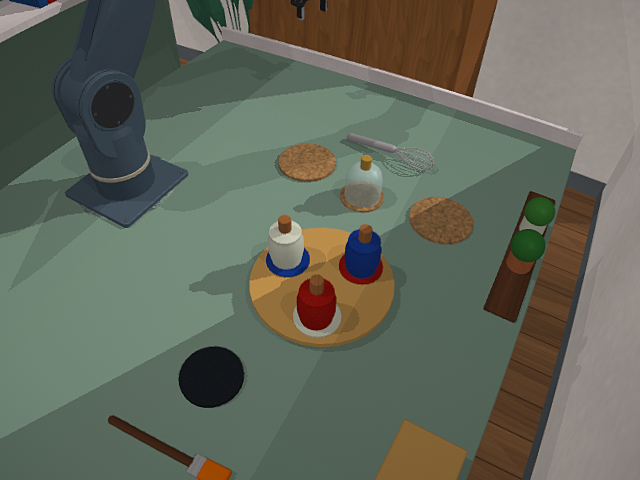

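The top view has three cork mats: (199,152) and (179,323), both about 68 px across (150 mm), and (205,240) under the cloche, about 49 px (110 mm). The last one fits the 110 mm given, and the cloche stands on it. Jars: blue on red coaster (307,190), red on white (378,200), white on blue (333,257). Slate is at (460,254). Next I'll confirm in an enlarged crop and measure.

```bash
cat > meas.py <<'E'
from h import *
def cloud(s):
    R=np.array(s["R"]);t=np.array(s["t"]);K=np.array(s["K"])
    v,u=np.mgrid[:480,:640]; uv=np.stack([u,v],-1).reshape(-1,1,2).astype(float)
    p=cv2.undistortPoints(uv,K,np.array([s["k1"],0,0,0.])).reshape(480,640,2)
    d=s["depth"]; X=np.dstack([p*d[...,None],d])
    return (X-t)@R
def knobs(s,lo=108,hi=170):
    P=cloud(s); m=((P[...,2]>lo)&(P[...,2]<hi)&(P[...,0]>400)&(P[...,0]<900)&(abs(P[...,1])<420)).astype(np.uint8)
    n,l,st,c=cv2.connectedComponentsWithStats(m)
    for i in range(1,n):
        if st[i,4]<15: continue
        q=P[l==i]; zt=np.percentile(q[:,2],85); q=q[q[:,2]>zt-6]
        print("pix",c[i].round(),st[i,4],"ztop",zt.round(1),"ctr",((q.max(0)+q.min(0))/2).round(1),"mean",q.mean(0).round(1),"ext",np.ptp(q,0).round(0))
E
python3 - <<'E'
from meas import *
for n in("top","scene"):
    s=snap(n); print(n); knobs(s)
    b,g,r=[s["pixels"][...,i].astype(int) for i in range(3)]
    P=cloud(s)
    def fit(m,z,name,top=30):
        m=m.astype(np.uint8); k,l,st,c=cv2.connectedComponentsWithStats(m); i=1+np.argmax(st[1:,4])
        h=max(cv2.findContours((l==i).astype(np.uint8),0,cv2.CHAIN_APPROX_NONE)[0],key=len)
        w=np.array([onplane(s,*p[0],z)[:2] for p in h],np.float32)
        c0,rad=cv2.minEnclosingCircle(w); e=cv2.fitEllipse(w); print(name,c[i].round(),np.round(c0,1),round(rad,1),np.round(e[0],1),np.round(e[1],1))
    reg=(abs(P[...,1])<420)&(P[...,0]>400)&(P[...,0]<800)
    fit((r<35)&(g<35)&(b<35)&reg&(P[...,1]<-150),10,"slate")
    fit((P[...,2]>22)&(P[...,2]<42)&reg,30,"susan")
    if n=="top": save(s,"cropA.png",(165,130,495,300),2.4)
    low=(P[...,2]>28)&(P[...,2]<42)&reg
    for nm,m in(("blue",(b>r+40)),("red",(r>b+60)&(g<50)),("white",(b>120)&(r>130))): fit(m&low,34,"coaster_"+nm)
E
```

```text
top
pix [307. 181.] 811 ztop 149.0 ctr [651.7  40.8 150.1] mean [651.   41.1 151.1] ext [24. 24. 10.]
pix [382. 193.] 809 ztop 148.7 ctr [ 631.8 -113.   149.1] mean [ 631.5 -113.2  151. ] ext [25. 24. 11.]
pix [191. 231.] 153 ztop 125.0 ctr [544.  269.  123.5] mean [543.3 268.3 123.4] ext [24. 26.  9.]
pix [334. 255.] 845 ztop 148.7 ctr [504.1 -17.1 149.2] mean [503.3 -17.2 150.8] ext [25. 23. 13.]Traceback (most recent call last):
  File "<stdin>", line 12, in <module>
  File "<stdin>", line 10, in fit
cv2.error: OpenCV(4.12.0) /io/opencv/modules/imgproc/src/shapedescr.cpp:361: error: (-201:Incorrect size of input array) There should be at least 5 points to fit the ellipse in function 'fitEllipseNoDirect'
```

```bash
cat > places.py <<'E'
from meas import *
import sys
for n in("top","scene"):
    s=snap(n); print(n); knobs(s)
    b,g,r=[s["pixels"][...,i].astype(int) for i in range(3)]
    P=cloud(s); v,u=np.mgrid[:480,:640]
    def fit(m,z,name):
        k,l,st,c=cv2.connectedComponentsWithStats(m.astype(np.uint8)); 
        if k<2: print(name,"none"); return
        i=1+np.argmax(st[1:,4])
        h=max(cv2.findContours((l==i).astype(np.uint8),0,cv2.CHAIN_APPROX_NONE)[0],key=len)
        w=np.array([onplane(s,*p[0],z)[:2] for p in cv2.convexHull(h)],np.float32)
        c0,rad=cv2.minEnclosingCircle(w); e=cv2.fitEllipse(w); print(name,c[i].round(),np.round(c0,1),round(rad,1),np.round(e[0],1),np.round(e[1],1))
    box=(abs(u-460)<45)&(abs(v-254)<45) if n=="top" else (abs(u-212)<50)&(abs(v-377)<45)
    fit((r+g+b<130)&box,10,"slate")
    reg=(abs(P[...,1])<200)&(P[...,0]>400)&(P[...,0]<800)
    fit((P[...,2]>22)&reg,30,"susan")
    if n=="top": save(s,"cropA.png",(165,130,495,300),2.4)
    low=(P[...,2]>28)&(P[...,2]<42)&reg
    for nm,m in(("blue",(b>r+40)),("red",(r>b+60)&(g<50)),("white",(b>120)&(r>130))): fit(m&low,34,"coaster_"+nm)
E
python3 places.py
```

```text
top
pix [307. 182.] 810 ztop 148.8 ctr [651.4  40.8 149.9] mean [651.   41.2 151.1] ext [24. 24. 11.]
pix [382. 193.] 809 ztop 148.6 ctr [ 632.1 -113.2  149.3] mean [ 631.4 -113.3  150.9] ext [24. 24. 13.]
pix [191. 231.] 154 ztop 124.9 ctr [544.1 268.5 123. ] mean [543.5 268.4 123.4] ext [24. 26.  8.]
pix [334. 255.] 838 ztop 149.0 ctr [504.2 -17.1 149.3] mean [503.3 -17.1 151. ] ext [25. 23. 11.]
slate [461. 254.] [ 523.7 -308.5] 59.8 [ 523.3 -308.8] [115.5 119.4]
susan [337. 218.] [597.  -29.8] 150.6 [597.3 -29. ] [298.7 299.2]
coaster_blue [328. 259.] [508.5 -20. ] 45.7 [508.6 -19.7] [89.4 90.7]
coaster_red [316. 206.] [618.   18.6] 14.5 [619.1  21.4] [12.1 32.2]
coaster_white [369. 208.] [ 632.9 -112. ] 46.5 [ 632.8 -111.7] [91.  92.2]
scene
pix [366. 160.] 117 ztop 123.9 ctr [546.2 266.9 122.3] mean [547.3 266.1 122.6] ext [25. 25.  9.]
pix [285. 232.] 736 ztop 146.9 ctr [506.5 -20.5 148.1] mean [508.2 -23.1 149.4] ext [26. 27. 14.]
pix [364. 241.] 755 ztop 145.8 ctr [655.1  38.6 146.9] mean [656.   35.5 148.8] ext [25. 28. 14.]
pix [316. 292.] 911 ztop 147.5 ctr [ 635.1 -117.1  148. ] mean [ 636.1 -118.9  149.7] ext [25. 25. 11.]
slate [211. 377.] [ 526.3 -312.6] 61.4 [ 526.5 -312.2] [118.7 122.8]
susan [321. 283.] [577.2 -16.5] 181.2 [583.4  -6.6] [305.5 374.7]
coaster_blue [289. 266.] [510.4 -22.1] 46.7 [510.4 -22.1] [91.9 92.7]
coaster_red [359. 273.] [653.4  39.6] 47.0 [653.3  39.8] [92.9 93.7]
coaster_white [316. 325.] [ 635.6 -114. ] 46.2 [ 635.4 -113.9] [91.9 92.6]
```

View pics/cropA.png

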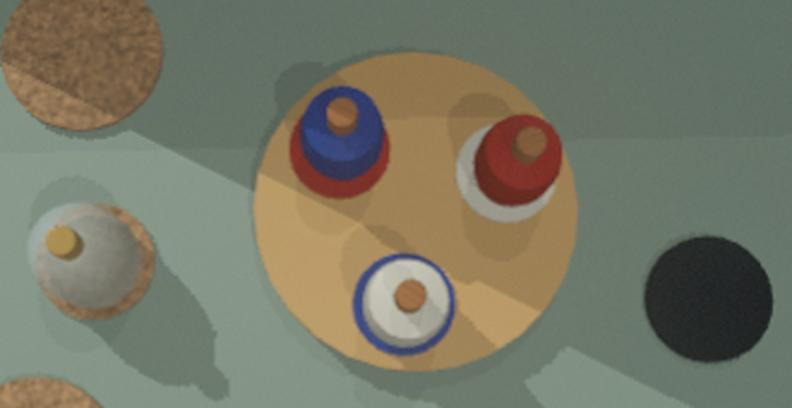

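The crop confirms it: the small cork under the cloche reaches crop (155,250) on the right and (95,320) at the bottom. The brass knob is at (63,242), and the blue, red and white jar knobs are at (342,115), (530,143) and (410,296). Now I'll fit the cork rim and square up the tool.

```bash
python3 - <<'E'
from h import *
from scipy.optimize import least_squares
s=snap("top")
p=[(155,250),(151,275),(140,296),(120,313),(95,320),(70,315),(50,302),(118,205),(140,220)]
w=np.array([onplane(s,a/2.4+165,b/2.4+130,6)[:2] for a,b in p])
r=least_squares(lambda q:np.hypot(*(w-q[:2]).T)-55,[540,260]); print(r.x,r.fun.round(1))
E
python3 -m jog '[[[0,0,-10,0,0,-0.09],[0,0,-20,0,0,-0.18],[0,0,-35,0,0,-0.259],[0,0,-35,0,0,-0.259],[0,0,-35,0,0,-0.259]]]' -1 60
```

```text
[543.80749392 266.86174965] [ 1.4 -0.8 -0.7  0.2  0.9  0.6  1.3  1.1  0.9]
t: 0.72
tool_pos: [172.9, 652.8, 266.8]
tcp_rot: [179.9, 0.0, 179.9]
force: [0.6, -0.3, -1.7]
gripper_width: 0.999
grip_force: 0.0
```

```bash
python3 -m jog '[[[-8,-8,0,0,0,0],[-24,-25,0,0,0,0],[-46,-48,0,0,0,0],[-70,-72,0,0,0,0],[-94,-97,0,0,0,0],[-118,-122,0,0,0,0],[-142,-147,0,0,0,0],[-166,-172,0,0,0,0],[-190,-197,0,0,0,0],[-214,-222,0,0,0,0]]]' && python3 -m jog '[[[-24,-25,0,0,0,0],[-48,-50,0,0,0,0],[-72,-75,0,0,0,0],[-96,-100,0,0,0,0],[-118,-122,0,0,0,0],[-136,-142,0,0,0,0],[-150,-155,0,0,0,0],[-157,-162,0,0,0,0],[-158,-163,0,0,0,0],[-158,-163,0,0,0,0]]]'
python3 -c "
from meas import *
st=env.state();print(st['tool_pos'],st['qpos'])"
```

```text
t: 1.55
tool_pos: [387.8, 427.9, 265.5]
tcp_rot: [-179.9, -0.0, 179.9]
force: [0.2, -0.5, 0.7]
gripper_width: 1.0
grip_force: 0.0
t: 2.38
tool_pos: [544.3, 267.5, 265.7]
tcp_rot: [-180.0, -0.1, 179.9]
force: [-0.3, -0.4, -0.0]
gripper_width: 0.999
grip_force: 0.0
[544.32481385 267.45303593 265.71888984] [-32.1215656   25.51170776   2.38012201  90.33121761  -1.16289474
  64.24181222  60.47637966]
```

```bash
python3 -m jog '[[[0,0,10,0,0,0],[0,0,30,0,0,0],[0,0,52,0,0,0],[0,0,75,0,0,0],[0,0,98,0,0,0],[0,0,120,0,0,0],[0,0,140,0,0,0],[0,0,155,0,0,0],[0,0,164,0,0,0],[0,0,167,0,0,0]]]' && python3 -m jog '[[[0,0,0,0,0,0],[0,0,0,0,0,0],[0,0,0,0,0,0],[0,0,0,0,0,0],[0,0,0,0,0,0],[0,0,0,0,0,0],[0,0,0,0,0,0],[0,0,0,0,0,0],[0,0,0,0,0,0],[0,0,0,0,0,0]]]' 1 40
python3 -c "
from h import *
save(snap('scene'),'grasp1.png',(270,60,470,220),4)"
```

```text
t: 3.22
tool_pos: [542.9, 268.5, 97.4]
tcp_rot: [-179.9, -0.2, -179.9]
force: [-0.8, 0.2, -0.8]
gripper_width: 0.996
grip_force: 0.0
t: 4.05
tool_pos: [545.3, 268.2, 100.0]
tcp_rot: [179.9, 0.1, -180.0]
force: [-0.8, 1.6, 6.4]
gripper_width: 0.287
grip_force: 39.5
```

View pics/grasp1.png

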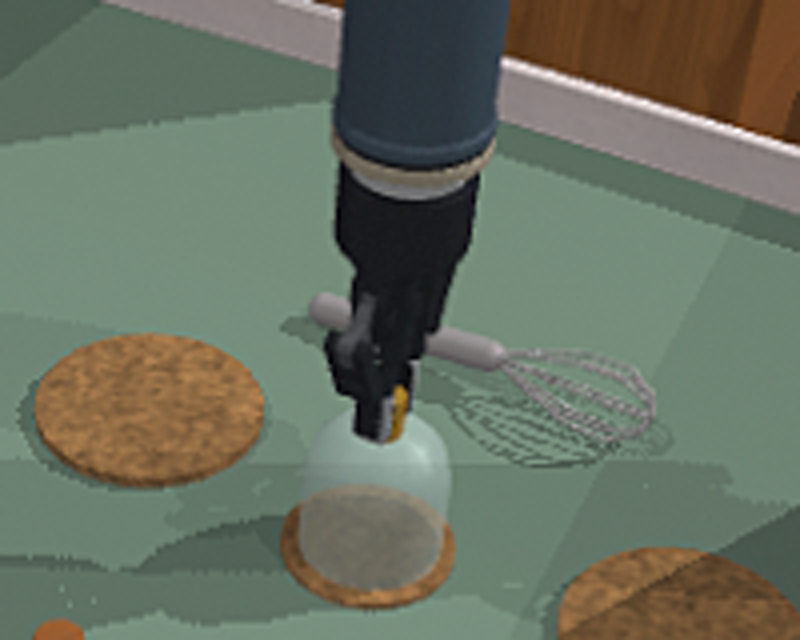

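The knob at (395,415) sits between the pads and the whisk is clear. Now I'll lift and carry to the slate board.

```bash
python3 -m jog '[[[0,0,-3,0,0,0],[0,0,-10,0,0,0],[0,0,-24,0,0,0],[0,0,-46,0,0,0],[0,0,-72,0,0,0],[0,0,-98,0,0,0],[0,0,-124,0,0,0],[0,0,-148,0,0,0],[0,0,-164,0,0,0],[0,0,-170,0,0,0]]]' 1 60 && python3 -m jog '[[[0,-4,0,0,0,0],[0,-14,0,0,0,0],[1,-32,0,0,0,0],[2,-56,0,0,0,0],[3,-84,0,0,0,0],[4,-114,0,0,0,0],[5,-144,0,0,0,0],[6,-174,0,0,0,0],[7,-204,0,0,0,0],[8,-234,0,0,0,0]]]' && python3 -m jog '[[[1,-30,0,0,0,0],[2,-60,0,0,0,0],[3,-90,0,0,0,0],[4,-120,0,0,0,0],[5,-150,0,0,0,0],[6,-180,0,0,0,0],[7,-210,0,0,0,0],[8,-238,0,0,0,0],[9,-264,0,0,0,0],[10,-286,0,0,0,0]]]' && python3 -m jog '[[[1,-20,0,0,0,0],[1,-36,0,0,0,0],[2,-48,0,0,0,0],[2,-55,0,0,0,0],[2,-58,0,0,0,0],[2,-58,0,0,0,0],[2,-58,0,0,0,0],[2,-58,0,0,0,0]]]'
python3 -c "
from h import *
save(snap('scene'),'carry1.png');st=env.state();print(st['tool_pos'],st['qpos'])"
```

```text
t: 4.93
tool_pos: [545.6, 267.6, 272.3]
tcp_rot: [179.9, 0.2, 180.0]
force: [0.3, -0.3, -2.2]
gripper_width: 0.279
grip_force: 59.2
t: 5.77
tool_pos: [535.3, 30.9, 267.6]
tcp_rot: [-179.9, -0.2, 180.0]
force: [1.0, -0.8, -2.0]
gripper_width: 0.285
grip_force: 59.1
t: 6.6
tool_pos: [524.7, -255.2, 267.5]
tcp_rot: [180.0, -0.2, 179.9]
force: [0.4, -1.5, -1.3]
gripper_width: 0.284
grip_force: 59.1
t: 7.27
tool_pos: [525.2, -309.2, 269.2]
tcp_rot: [180.0, 0.0, -179.9]
force: [-0.7, 0.5, -2.2]
gripper_width: 0.284
grip_force: 59.1
[ 525.26800305 -309.29855068  269.36013885] [ 19.57739386  25.90350235  10.19172151  89.78324488  -4.93137896
  64.75499217 120.96818204]
```

View pics/carry1.png

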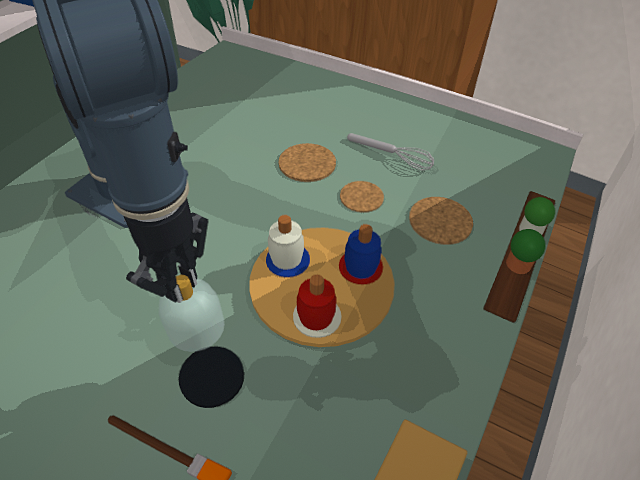

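```bash
python3 -m jog '[[[0,0,10,0,0,0],[0,0,30,0,0,0],[0,0,54,0,0,0],[0,0,78,0,0,0],[0,0,102,0,0,0],[0,0,124,0,0,0],[0,0,142,0,0,0],[0,0,153,0,0,0],[0,0,159,0,0,0],[0,0,161,0,0,0]]]' && python3 -m jog '[[[0,0,1,0,0,0],[0,0,2,0,0,0],[0,0,3,0,0,0],[0,0,4,0,0,0],[0,0,5,0,0,0],[0,0,5,0,0,0],[0,0,5,0,0,0],[0,0,5,0,0,0]]]'
```

```text
t: 8.15
tool_pos: [524.7, -310.0, 107.4]
tcp_rot: [180.0, -0.1, -180.0]
force: [-0.5, 1.0, -2.1]
gripper_width: 0.282
grip_force: 59.2
t: 8.82
tool_pos: [525.4, -310.4, 104.1]
tcp_rot: [-180.0, 0.1, -180.0]
force: [-0.7, 2.1, 5.9]
gripper_width: 0.28
grip_force: 59.7
```

```bash
python3 -m jog '[[[0,0,0,0,0,0],[0,0,0,0,0,0],[0,0,0,0,0,0],[0,0,0,0,0,0],[0,0,0,0,0,0],[0,0,0,0,0,0],[0,0,0,0,0,0],[0,0,0,0,0,0]]]' -1 60 && python3 -m jog '[[[0,0,-4,0,0,0],[0,0,-14,0,0,0],[0,0,-30,0,0,0],[0,0,-54,0,0,0],[0,0,-80,0,0,0],[0,0,-106,0,0,0],[0,0,-132,0,0,0],[0,0,-152,0,0,0],[0,0,-164,0,0,0],[0,0,-168,0,0,0]]]' 
python3 places.py 2>&1 | grep -v coaster
```

```text
t: 9.48
tool_pos: [524.9, -310.4, 103.3]
tcp_rot: [-180.0, -0.0, -180.0]
force: [0.2, -0.7, 0.1]
gripper_width: 1.002
grip_force: 0.0
t: 10.32
tool_pos: [525.7, -311.0, 274.8]
tcp_rot: [-179.9, 0.2, 180.0]
force: [0.1, 0.5, -0.1]
gripper_width: 1.002
grip_force: 0.0
top
pix [307. 182.] 813 ztop 148.5 ctr [651.6  40.8 148.6] mean [650.9  41.1 150.8] ext [25. 24. 12.]
pix [382. 193.] 808 ztop 148.6 ctr [ 632.  -113.2  149.2] mean [ 631.3 -113.1  150.8] ext [25. 24. 11.]
pix [334. 255.] 843 ztop 148.7 ctr [504.1 -17.1 149.4] mean [503.3 -17.2 151.2] ext [25. 23. 12.]
pix [478. 248.] 165 ztop 128.6 ctr [ 523.4 -308.4  126.7] mean [ 523.5 -307.4  127.2] ext [24. 26.  7.]
slate [451. 260.] [ 522.8 -308. ] 58.9 [ 523.5 -309.2] [115.5 119.6]
susan [337. 218.] [597.5 -30.2] 150.9 [597.4 -29. ] [298.3 299.7]
scene
pix [285. 232.] 736 ztop 146.5 ctr [506.8 -19.5 147.3] mean [508.2 -23.4 149.1] ext [26. 28. 13.]
pix [364. 241.] 758 ztop 146.2 ctr [655.2  37.7 147.3] mean [656.1  35.5 149.1] ext [25. 26. 14.]
pix [316. 292.] 913 ztop 148.1 ctr [ 635.2 -117.2  148.3] mean [ 636.2 -118.8  149.8] ext [25. 24. 12.]
pix [201. 345.] 239 ztop 128.9 ctr [ 526.2 -310.4  127.5] mean [ 527.2 -310.8  127.7] ext [25. 24.  9.]
slate [213. 389.] [ 527.3 -312.9] 60.4 [ 526.8 -312.3] [118.5 121.9]
susan [321. 283.] [576.8 -15.5] 180.3 [583.5  -6.7] [306.3 373.8]
```

```bash
python3 -m jog '[[[1,8,0,0,0,0],[3,30,0,0,0,0],[6,66,0,0,0,0],[9,106,0,0,0,0],[12,146,0,0,0,0],[14,186,0,0,0,0],[16,226,0,0,0,0],[18,260,0,0,0,0],[19,284,0,0,0,0],[19,292,0,0,0,0]]]' && python3 -m jog '[[[0,0,0,0,0,0],[0,0,0,0,0,0],[0,0,0,0,0,0]]]'
python3 - <<'E'
from meas import *
for n,(u0,v0) in(("top",(205,240)),("scene",(361,196))):
    s=snap(n); b,g,r=[s["pixels"][...,i].astype(int) for i in range(3)]
    v,u=np.mgrid[:480,:640]
    m=((r>b+25)&(r>g+8)&(abs(u-u0)<32)&(abs(v-v0)<(32 if n=="top" else 22))).astype(np.uint8)
    k,l,st,c=cv2.connectedComponentsWithStats(m); i=l[v0,u0]; print(c[i],st[i])
    h=max(cv2.findContours((l==i).astype(np.uint8),0,1)[0],key=len)
    w=np.array([onplane(s,*p[0],6)[:2] for p in cv2.convexHull(h)],np.float32)
    print(n,cv2.minEnclosingCircle(w),cv2.fitEllipse(w))
E
```

```text
t: 11.25
tool_pos: [504.6, -13.1, 270.2]
tcp_rot: [179.9, -0.1, -179.6]
force: [-0.3, -0.1, 0.4]
gripper_width: 1.004
grip_force: 0.0
t: 11.5
tool_pos: [505.6, -20.1, 270.9]
tcp_rot: [-179.9, -0.0, 179.9]
force: [-0.2, 0.7, 0.9]
gripper_width: 0.999
grip_force: 0.0
[204.21656051 238.65021231] [ 180  215   49   49 1884]
top ((543.3672485351562, 267.53704833984375), 55.2828254699707) ((543.607177734375, 267.5292053222656), (108.94664764404297, 110.13679504394531), 138.1655731201172)
[361.44608295 196.08940092] [ 340  181   44   31 1085]
scene ((545.2000122070312, 264.0939025878906), 57.1549186706543) ((546.1243286132812, 264.5465393066406), (109.851318359375, 114.10645294189453), 23.382198333740234)
```

```bash
python3 -m jog '[[[0,0,8,0,0,0],[0,0,24,0,0,0],[0,0,46,0,0,0],[0,0,70,0,0,0],[0,0,92,0,0,0],[0,0,112,0,0,0],[0,0,128,0,0,0],[0,0,138,0,0,0],[0,0,144,0,0,0],[0,0,146,0,0,0]]]' && python3 -m jog '[[[0,0,0,0,0,0],[0,0,0,0,0,0],[0,0,0,0,0,0],[0,0,0,0,0,0],[0,0,0,0,0,0],[0,0,0,0,0,0],[0,0,0,0,0,0],[0,0,0,0,0,0],[0,0,0,0,0,0],[0,0,0,0,0,0]]]' 1 60
python3 -c "
from h import *
save(snap('scene'),'grasp2.png',(220,170,400,350),3.3)"
```

```text
t: 12.43
tool_pos: [505.2, -19.0, 124.1]
tcp_rot: [-180.0, -0.1, 180.0]
force: [-0.1, -0.3, 0.2]
gripper_width: 1.003
grip_force: 0.0
t: 13.27
tool_pos: [506.3, -18.7, 125.9]
tcp_rot: [-180.0, 0.1, 180.0]
force: [-1.7, -2.3, 7.7]
gripper_width: 0.285
grip_force: 59.0
```

View pics/grasp2.png

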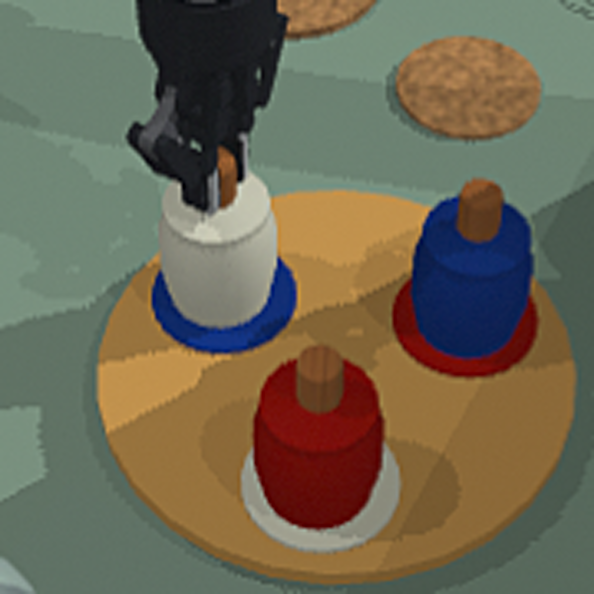

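The white jar's knob at (225,175) is gripped between the pads and the other jars are clear. Next is the carry to the cork.

```bash
python3 -m jog '[[[0,0,-3,0,0,0],[0,0,-9,0,0,0],[0,0,-22,0,0,0],[0,0,-42,0,0,0],[0,0,-64,0,0,0],[0,0,-88,0,0,0],[0,0,-110,0,0,0],[0,0,-130,0,0,0],[0,0,-142,0,0,0],[0,0,-146,0,0,0]]]' && python3 -m jog '[[[-1,5,0,0,0,0],[-3,18,0,0,0,0],[-6,38,0,0,0,0],[-9,64,0,0,0,0],[-13,94,0,0,0,0],[-17,124,0,0,0,0],[-21,154,0,0,0,0],[-25,184,0,0,0,0],[-29,212,0,0,0,0],[-33,238,0,0,0,0]]]' && python3 -m jog '[[[-3,22,0,0,0,0],[-5,36,0,0,0,0],[-6,44,0,0,0,0],[-6,47,0,0,0,0],[-6,47,0,0,0,0],[-6,47,0,0,0,0],[-6,47,0,0,0,0]]]' && python3 -m jog '[[[0,0,10,0,0,0],[0,0,30,0,0,0],[0,0,54,0,0,0],[0,0,80,0,0,0],[0,0,106,0,0,0],[0,0,130,0,0,0],[0,0,150,0,0,0],[0,0,162,0,0,0],[0,0,168,0,0,0],[0,0,170,0,0,0]]]' && python3 -m jog '[[[0,0,1,0,0,0],[0,0,2,0,0,0],[0,0,3,0,0,0],[0,0,4,0,0,0],[0,0,4,0,0,0],[0,0,4,0,0,0],[0,0,4,0,0,0]]]'
```

```text
t: 14.15
tool_pos: [506.4, -18.3, 273.5]
tcp_rot: [180.0, 0.2, -180.0]
force: [-0.1, 0.5, -3.7]
gripper_width: 0.286
grip_force: 59.1
t: 14.98
tool_pos: [537.8, 221.9, 269.7]
tcp_rot: [-180.0, -0.1, -179.9]
force: [-0.1, -0.6, -3.1]
gripper_width: 0.283
grip_force: 59.1
t: 15.57
tool_pos: [545.0, 264.9, 271.4]
tcp_rot: [-180.0, 0.0, 179.9]
force: [0.3, 0.6, -3.1]
gripper_width: 0.282
grip_force: 59.2
t: 16.4
tool_pos: [544.3, 265.7, 100.0]
tcp_rot: [-179.9, -0.1, 180.0]
force: [0.5, 0.3, -3.1]
gripper_width: 0.287
grip_force: 59.3
t: 16.98
tool_pos: [545.3, 266.7, 98.0]
tcp_rot: [180.0, 0.1, -180.0]
force: [-0.9, -1.6, 3.2]
gripper_width: 0.282
grip_force: 59.8
```

```bash
python3 -m jog '[[[0,0,0,0,0,0],[0,0,0,0,0,0],[0,0,0,0,0,0],[0,0,0,0,0,0],[0,0,0,0,0,0],[0,0,0,0,0,0],[0,0,0,0,0,0],[0,0,0,0,0,0]]]' -1 60 && python3 -m jog '[[[0,0,-4,0,0,0],[0,0,-14,0,0,0],[0,0,-30,0,0,0],[0,0,-54,0,0,0],[0,0,-80,0,0,0],[0,0,-106,0,0,0],[0,0,-132,0,0,0],[0,0,-154,0,0,0],[0,0,-170,0,0,0],[0,0,-174,0,0,0]]]' && python3 -m jog '[[[-3,-6,0,0,0,0],[-12,-24,0,0,0,0],[-26,-54,0,0,0,0],[-42,-87,0,0,0,0],[-58,-120,0,0,0,0],[-74,-153,0,0,0,0],[-88,-184,0,0,0,0],[-100,-208,0,0,0,0],[-107,-222,0,0,0,0],[-109,-227,0,0,0,0]]]' && python3 -m jog '[[[0,0,0,0,0,0],[0,0,0,0,0,0],[0,0,0,0,0,0]]]'
python3 -c "
from meas import *
for n in('top','scene'):
  s=snap(n);knobs(s)
save(s,'park.png')"
```

```text
t: 17.65
tool_pos: [544.8, 266.6, 97.3]
tcp_rot: [-180.0, -0.0, -180.0]
force: [0.6, 0.4, -0.3]
gripper_width: 0.998
grip_force: 0.0
t: 18.48
tool_pos: [545.9, 267.1, 275.4]
tcp_rot: [179.8, 0.3, -180.0]
force: [0.3, 0.0, 0.5]
gripper_width: 1.0
grip_force: 0.0
t: 19.32
tool_pos: [654.2, 35.9, 270.0]
tcp_rot: [-179.9, -0.1, 179.8]
force: [-0.8, 0.2, -0.7]
gripper_width: 0.997
grip_force: 0.0
t: 19.57
tool_pos: [653.2, 42.2, 271.1]
tcp_rot: [179.9, -0.0, -179.8]
force: [0.1, 0.2, 0.1]
gripper_width: 1.0
grip_force: 0.0
pix [397. 190.] 16 ztop 117.8 ctr [ 638.1 -143.8  115.8] mean [ 638.7 -144.   116.2] ext [23.  5.  6.]
pix [193. 231.] 150 ztop 124.6 ctr [542.4 265.2 122.8] mean [542.5 265.2 123.3] ext [24. 24.  8.]
pix [478. 248.] 164 ztop 128.6 ctr [ 523.5 -308.2  126.9] mean [ 523.6 -307.5  127.3] ext [24. 25.  9.]
pix [364. 241.] 755 ztop 146.5 ctr [655.   38.8 147.5] mean [655.9  35.7 149.1] ext [24. 28. 12.]
pix [316. 292.] 916 ztop 148.5 ctr [ 635.2 -116.8  148. ] mean [ 636.2 -118.7  150.1] ext [26. 27. 11.]
pix [201. 345.] 241 ztop 128.9 ctr [ 525.8 -310.1  127.3] mean [ 527.3 -310.6  127.6] ext [24. 24.  8.]
```

View pics/park.png

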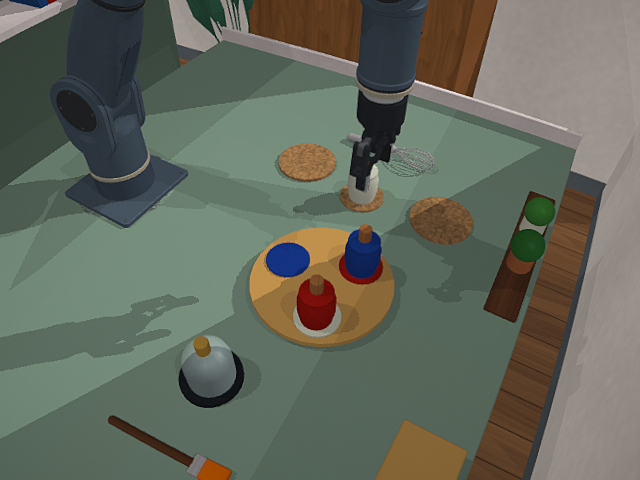

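The white jar stands on the cork at (361,190), the cloche is on the slate at (210,370), and the gripper is above the blue jar. Next is the blue jar.

```bash
python3 -m jog '[[[0,0,8,0,0,0],[0,0,24,0,0,0],[0,0,46,0,0,0],[0,0,70,0,0,0],[0,0,92,0,0,0],[0,0,112,0,0,0],[0,0,128,0,0,0],[0,0,138,0,0,0],[0,0,144,0,0,0],[0,0,146,0,0,0]]]' && python3 -m jog '[[[0,0,0,0,0,0],[0,0,0,0,0,0],[0,0,0,0,0,0],[0,0,0,0,0,0],[0,0,0,0,0,0],[0,0,0,0,0,0],[0,0,0,0,0,0],[0,0,0,0,0,0],[0,0,0,0,0,0],[0,0,0,0,0,0]]]' 1 60 && python3 -m jog '[[[0,0,-3,0,0,0],[0,0,-9,0,0,0],[0,0,-22,0,0,0],[0,0,-42,0,0,0],[0,0,-64,0,0,0],[0,0,-88,0,0,0],[0,0,-110,0,0,0],[0,0,-130,0,0,0],[0,0,-142,0,0,0],[0,0,-146,0,0,0]]]'
```

```text
t: 20.5
tool_pos: [653.5, 39.9, 124.4]
tcp_rot: [-180.0, -0.1, -180.0]
force: [-1.0, 0.3, 0.3]
gripper_width: 0.999
grip_force: 0.0
t: 21.33
tool_pos: [654.3, 39.5, 126.2]
tcp_rot: [180.0, 0.1, 180.0]
force: [-0.8, -0.2, 5.7]
gripper_width: 0.286
grip_force: 58.9
t: 22.17
tool_pos: [654.5, 39.7, 273.8]
tcp_rot: [180.0, 0.2, -180.0]
force: [0.2, -0.2, -4.2]
gripper_width: 0.288
grip_force: 59.1
```

```bash
python3 -m jog '[[[4,-2,0,0,0,0],[14,-6,0,0,0,0],[30,-13,0,0,0,0],[50,-21,0,0,0,0],[72,-30,0,0,0,0],[94,-39,0,0,0,0],[114,-48,0,0,0,0],[130,-55,0,0,0,0],[140,-59,0,0,0,0],[144,-61,0,0,0,0]]]' && python3 -m jog '[[[0,0,0,0,0,0],[0,0,2,0,0,0],[0,0,12,0,0,0],[0,0,30,0,0,0],[0,0,54,0,0,0],[0,0,80,0,0,0],[0,0,106,0,0,0],[0,0,126,0,0,0],[0,0,138,0,0,0],[0,0,143,0,0,0]]]' && python3 -m jog '[[[0,0,1,0,0,0],[0,0,2,0,0,0],[0,0,3,0,0,0],[0,0,4,0,0,0],[0,0,4,0,0,0],[0,0,4,0,0,0],[0,0,4,0,0,0]]]'
python3 -c "
from h import *
save(snap('scene'),'place2.png',(220,170,400,350),3.3)"
```

```text
t: 23.0
tool_pos: [507.9, -22.2, 270.7]
tcp_rot: [-180.0, -0.1, 180.0]
force: [0.1, 0.2, -4.0]
gripper_width: 0.281
grip_force: 59.0
t: 23.83
tool_pos: [509.7, -20.7, 126.0]
tcp_rot: [180.0, -0.2, -179.9]
force: [-16.3, -1.3, 62.0]
gripper_width: 0.283
grip_force: 66.6
t: 24.42
tool_pos: [511.0, -21.0, 126.0]
tcp_rot: [180.0, 0.2, -180.0]
force: [-4.4, 0.5, 14.2]
gripper_width: 0.286
grip_force: 61.3
```

View pics/place2.png

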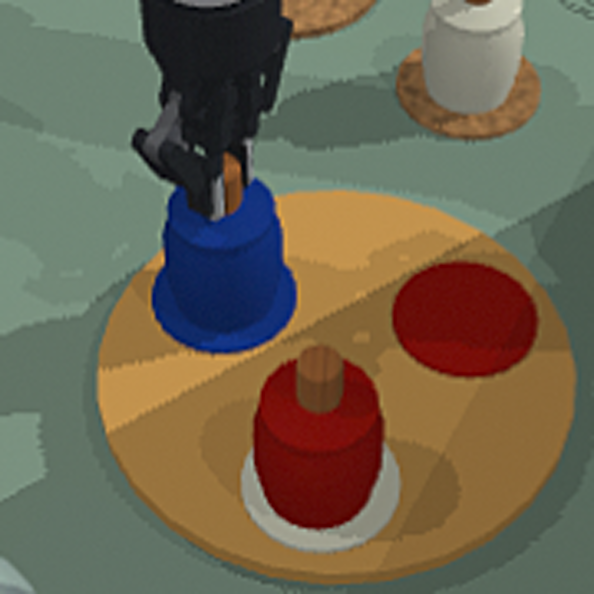

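The blue jar stands on the blue coaster at (225,300). The touchdown was firmer than I'd like, so the next descents will end slower.

```bash
python3 -m jog '[[[0,0,-1,0,0,0],[0,0,-1,0,0,0],[0,0,-1,0,0,0],[0,0,-1,0,0,0],[0,0,-1,0,0,0],[0,0,-1,0,0,0],[0,0,-1,0,0,0],[0,0,-1,0,0,0],[0,0,-1,0,0,0],[0,0,-1,0,0,0]]]' -1 60 && python3 -m jog '[[[0,0,-4,0,0,0],[0,0,-14,0,0,0],[0,0,-30,0,0,0],[0,0,-52,0,0,0],[0,0,-76,0,0,0],[0,0,-100,0,0,0],[0,0,-122,0,0,0],[0,0,-136,0,0,0],[0,0,-144,0,0,0],[0,0,-146,0,0,0]]]' && python3 -m jog '[[[-4,-3,0,0,0,0],[-14,-10,0,0,0,0],[-30,-22,0,0,0,0],[-48,-36,0,0,0,0],[-66,-50,0,0,0,0],[-84,-64,0,0,0,0],[-100,-76,0,0,0,0],[-114,-86,0,0,0,0],[-122,-92,0,0,0,0],[-124,-94,0,0,0,0]]]' && python3 -m jog '[[[0,0,0,0,0,0],[0,0,0,0,0,0],[0,0,0,0,0,0]]]'
python3 -c "
from meas import *
for n in('top','scene'):
  s=snap(n);print(n);knobs(s)
"
```

```text
t: 25.3
tool_pos: [509.8, -21.4, 125.3]
tcp_rot: [-180.0, -0.0, -180.0]
force: [0.6, 0.1, -0.9]
gripper_width: 0.998
grip_force: 0.0
t: 26.13
tool_pos: [510.4, -21.4, 272.8]
tcp_rot: [180.0, 0.1, -180.0]
force: [-0.6, 0.3, -0.8]
gripper_width: 0.998
grip_force: 0.0
t: 26.97
tool_pos: [634.8, -117.1, 269.4]
tcp_rot: [-180.0, -0.1, 179.9]
force: [-0.4, 0.7, -0.5]
gripper_width: 1.004
grip_force: 0.0
t: 27.22
tool_pos: [633.4, -114.6, 271.3]
tcp_rot: [180.0, -0.0, -179.9]
force: [0.4, -0.2, -0.5]
gripper_width: 0.997
grip_force: 0.0
top
pix [382. 193.] 810 ztop 148.1 ctr [ 631.8 -113.2  148.2] mean [ 631.4 -113.1  150.8] ext [24. 23. 12.]
pix [193. 231.] 151 ztop 124.8 ctr [542.4 265.1 123.4] mean [542.6 265.1 123.3] ext [24. 25.  8.]
pix [335. 252.] 848 ztop 149.4 ctr [508.9 -18.8 149.8] mean [508.8 -18.9 151.2] ext [24. 23. 12.]
scene
pix [365. 161.] 109 ztop 124.2 ctr [545.9 265.2 122.6] mean [546.1 263.3 122.8] ext [25. 25.  8.]
pix [282. 236.] 422 ztop 130.0 ctr [509.4 -25.6 139. ] mean [508.  -30.1 142.6] ext [19. 21. 29.]
pix [316. 292.] 913 ztop 147.9 ctr [ 635.6 -117.   148.2] mean [ 636.5 -118.8  149.7] ext [25. 27. 12.]
pix [201. 345.] 238 ztop 129.5 ctr [ 526.3 -310.2  127.4] mean [ 527.  -310.7  128. ] ext [23. 24.  8.]
```

```bash
python3 -m jog '[[[0,0,8,0,0,0],[0,0,24,0,0,0],[0,0,46,0,0,0],[0,0,70,0,0,0],[0,0,92,0,0,0],[0,0,112,0,0,0],[0,0,128,0,0,0],[0,0,138,0,0,0],[0,0,144,0,0,0],[0,0,146,0,0,0]]]' && python3 -m jog '[[[0,0,0,0,0,0],[0,0,0,0,0,0],[0,0,0,0,0,0],[0,0,0,0,0,0],[0,0,0,0,0,0],[0,0,0,0,0,0],[0,0,0,0,0,0],[0,0,0,0,0,0],[0,0,0,0,0,0],[0,0,0,0,0,0]]]' 1 60 && python3 -m jog '[[[0,0,-3,0,0,0],[0,0,-9,0,0,0],[0,0,-22,0,0,0],[0,0,-42,0,0,0],[0,0,-64,0,0,0],[0,0,-88,0,0,0],[0,0,-110,0,0,0],[0,0,-130,0,0,0],[0,0,-142,0,0,0],[0,0,-146,0,0,0]]]' && python3 -m jog '[[[0,4,0,0,0,0],[-2,14,0,0,0,0],[-4,32,0,0,0,0],[-7,54,0,0,0,0],[-10,80,0,0,0,0],[-13,104,0,0,0,0],[-15,126,0,0,0,0],[-17,142,0,0,0,0],[-18,152,0,0,0,0],[-19,156,0,0,0,0]]]' && python3 -m jog '[[[0,0,0,0,0,0],[0,0,8,0,0,0],[0,0,26,0,0,0],[0,0,48,0,0,0],[0,0,72,0,0,0],[0,0,94,0,0,0],[0,0,112,0,0,0],[0,0,126,0,0,0],[0,0,134,0,0,0],[0,0,138,0,0,0]]]'
```

```text
t: 28.15
tool_pos: [633.5, -115.2, 124.5]
tcp_rot: [180.0, -0.1, -180.0]
force: [-0.6, -0.2, -0.0]
gripper_width: 1.005
grip_force: 0.0
t: 28.98
tool_pos: [634.3, -115.6, 126.1]
tcp_rot: [-180.0, 0.1, -180.0]
force: [-1.0, -1.2, 6.2]
gripper_width: 0.286
grip_force: 58.7
t: 29.82
tool_pos: [634.5, -115.4, 273.7]
tcp_rot: [-180.0, 0.2, -180.0]
force: [-0.0, 0.6, -2.9]
gripper_width: 0.281
grip_force: 59.3
t: 30.65
tool_pos: [652.5, 43.1, 270.3]
tcp_rot: [180.0, -0.1, -179.8]
force: [-0.1, 0.4, -3.3]
gripper_width: 0.282
grip_force: 59.3
t: 31.48
tool_pos: [652.1, 38.9, 131.7]
tcp_rot: [-179.9, -0.1, 179.9]
force: [-0.2, -0.3, -3.8]
gripper_width: 0.287
grip_force: 59.3
```

```bash
python3 -m jog '[[[0,0,1,0,0,0],[0,0,2,0,0,0],[0,0,3,0,0,0],[0,0,4,0,0,0],[0,0,5,0,0,0],[0,0,6,0,0,0],[0,0,7,0,0,0],[0,0,8,0,0,0],[0,0,8.5,0,0,0],[0,0,8.5,0,0,0]]]'
python3 -m jog '[[[0,0,0,0,0,0],[0,0,0,0,0,0],[0,0,0,0,0,0],[0,0,0,0,0,0]]]'
```

```text
t: 32.32
tool_pos: [653.3, 40.6, 126.1]
tcp_rot: [180.0, 0.1, -180.0]
force: [-2.8, -1.1, 7.5]
gripper_width: 0.286
grip_force: 60.8
t: 32.65
tool_pos: [653.2, 40.5, 126.1]
tcp_rot: [180.0, 0.1, -180.0]
force: [-2.9, -0.7, 6.5]
gripper_width: 0.284
grip_force: 60.8
```

```bash
python3 -m jog '[[[0,0,0,0,0,0],[0,0,0,0,0,0],[0,0,0,0,0,0],[0,0,0,0,0,0],[0,0,0,0,0,0],[0,0,0,0,0,0],[0,0,0,0,0,0],[0,0,0,0,0,0]]]' -1 60 && python3 -m jog '[[[0,0,-4,0,0,0],[0,0,-14,0,0,0],[0,0,-30,0,0,0],[0,0,-52,0,0,0],[0,0,-76,0,0,0],[0,0,-100,0,0,0],[0,0,-122,0,0,0],[0,0,-136,0,0,0],[0,0,-144,0,0,0],[0,0,-146.5,0,0,0]]]' && python3 -m jog '[[[3,6,0,0,0,0],[12,24,0,0,0,0],[26,54,0,0,0,0],[42,87,0,0,0,0],[58,120,0,0,0,0],[74,153,0,0,0,0],[88,184,0,0,0,0],[99,207,0,0,0,0],[106,221,0,0,0,0],[108,225,0,0,0,0]]]' && python3 -m jog '[[[0,0,0,0,0,0],[0,0,0,0,0,0],[0,0,8,0,0,0],[0,0,26,0,0,0],[0,0,50,0,0,0],[0,0,74,0,0,0],[0,0,96,0,0,0],[0,0,114,0,0,0],[0,0,126,0,0,0],[0,0,130,0,0,0]]]'
python3 - <<'E'
from meas import *
for n in('top','scene'):
  s=snap(n);print(n);knobs(s)
  save(s,n+'_m.png')
E
```

```text
t: 33.32
tool_pos: [652.9, 40.6, 124.7]
tcp_rot: [-180.0, -0.0, -180.0]
force: [-0.5, -0.4, 0.5]
gripper_width: 1.003
grip_force: 0.0
t: 34.15
tool_pos: [653.4, 40.6, 273.5]
tcp_rot: [180.0, 0.2, -180.0]
force: [0.3, 0.8, 0.6]
gripper_width: 1.0
grip_force: 0.0
t: 34.98
tool_pos: [542.0, 269.5, 270.0]
tcp_rot: [180.0, -0.2, -179.7]
force: [0.1, 0.4, -0.9]
gripper_width: 0.998
grip_force: 0.0
t: 35.82
tool_pos: [544.3, 263.2, 138.5]
tcp_rot: [-179.9, -0.2, 179.9]
force: [0.6, -1.2, 0.5]
gripper_width: 1.002
grip_force: 0.0
top
pix [306. 182.] 813 ztop 149.4 ctr [651.2  42.6 149.8] mean [650.5  42.  151.2] ext [25. 24. 12.]
pix [192. 234.] 64 ztop 125.2 ctr [535.4 265.8 123.4] mean [535.7 266.  123.4] ext [10. 22.  7.]
pix [335. 252.] 849 ztop 148.8 ctr [509.  -18.8 149.6] mean [508.8 -19.  150.9] ext [24. 23. 12.]
pix [478. 248.] 165 ztop 128.3 ctr [ 523.5 -308.7  127.1] mean [ 523.4 -307.5  126.8] ext [24. 24. 10.]
scene
pix [375. 136.] 50 ztop 166.4 ctr [545.4 308.1 165.2] mean [547.  307.4 165.1] ext [19.  8.  9.]
pix [363. 160.] 148 ztop 162.2 ctr [545.4 213.8 162.8] mean [549.1 212.5 162.8] ext [23. 13. 13.]
pix [287. 233.] 735 ztop 146.5 ctr [512.  -22.2 147.7] mean [513.5 -24.9 149.4] ext [24. 26. 14.]
pix [364. 240.] 757 ztop 146.0 ctr [654.3  38.3 147. ] mean [655.2  36.1 148.9] ext [25. 25. 14.]
pix [201. 345.] 237 ztop 129.0 ctr [ 526.4 -309.6  128.1] mean [ 527.3 -310.6  127.6] ext [24. 24. 10.]
```

View pics/scene_m.png

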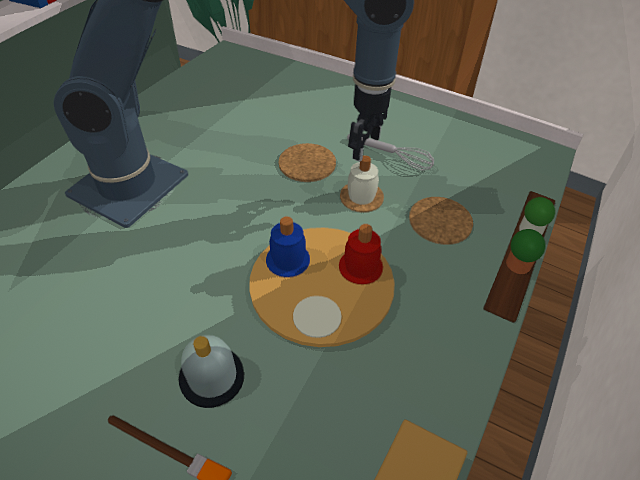

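The blue and red jars stand on their coasters at (287,250) and (362,258), the white coaster is free at (317,317), and the white jar waits on the cork under the gripper.

```bash
python3 -m jog '[[[0,0,6,0,0,0],[0,0,16,0,0,0],[0,0,28,0,0,0],[0,0,37,0,0,0],[0,0,42,0,0,0],[0,0,44,0,0,0],[0,0,44,0,0,0]]]' && python3 -m jog '[[[0,0,0,0,0,0],[0,0,0,0,0,0],[0,0,0,0,0,0],[0,0,0,0,0,0],[0,0,0,0,0,0],[0,0,0,0,0,0],[0,0,0,0,0,0],[0,0,0,0,0,0],[0,0,0,0,0,0],[0,0,0,0,0,0]]]' 1 60 && python3 -m jog '[[[0,0,-3,0,0,0],[0,0,-10,0,0,0],[0,0,-26,0,0,0],[0,0,-50,0,0,0],[0,0,-76,0,0,0],[0,0,-104,0,0,0],[0,0,-132,0,0,0],[0,0,-156,0,0,0],[0,0,-170,0,0,0],[0,0,-174,0,0,0]]]' && python3 -m jog '[[[-1,-5,0,0,0,0],[-4,-18,0,0,0,0],[-9,-38,0,0,0,0],[-15,-64,0,0,0,0],[-22,-92,0,0,0,0],[-29,-120,0,0,0,0],[-36,-150,0,0,0,0],[-43,-180,0,0,0,0],[-50,-210,0,0,0,0],[-57,-240,0,0,0,0]]]' && python3 -m jog '[[[-7,-30,0,0,0,0],[-14,-58,0,0,0,0],[-20,-84,0,0,0,0],[-25,-106,0,0,0,0],[-29,-122,0,0,0,0],[-32,-133,0,0,0,0],[-32.5,-138,0,0,0,0],[-32.5,-138.5,0,0,0,0],[-32.5,-138.5,0,0,0,0],[-32.5,-138.5,0,0,0,0]]]' && python3 -m jog '[[[0,0,8,0,0,0],[0,0,26,0,0,0],[0,0,48,0,0,0],[0,0,72,0,0,0],[0,0,94,0,0,0],[0,0,112,0,0,0],[0,0,126,0,0,0],[0,0,134,0,0,0],[0,0,138,0,0,0],[0,0,138,0,0,0]]]'
```

```text
t: 36.5
tool_pos: [544.7, 265.5, 96.9]
tcp_rot: [-180.0, -0.0, -180.0]
force: [-0.5, -0.3, -0.4]
gripper_width: 1.004
grip_force: 0.0
t: 37.33
tool_pos: [545.0, 265.9, 97.8]
tcp_rot: [180.0, 0.0, -180.0]
force: [-1.6, 0.4, 5.1]
gripper_width: 0.283
grip_force: 58.9
t: 38.17
tool_pos: [545.6, 265.8, 274.3]
tcp_rot: [179.9, 0.2, 180.0]
force: [-0.3, -0.0, -3.9]
gripper_width: 0.281
grip_force: 59.3
t: 39.0
tool_pos: [600.9, 22.4, 269.5]
tcp_rot: [-179.9, -0.2, 179.9]
force: [1.3, 0.4, -3.1]
gripper_width: 0.285
grip_force: 59.2
t: 39.83
tool_pos: [634.2, -111.3, 271.0]
tcp_rot: [179.9, -0.0, -179.9]
force: [-0.2, 0.9, -3.0]
gripper_width: 0.281
grip_force: 59.2
t: 40.67
tool_pos: [634.1, -112.3, 132.6]
tcp_rot: [180.0, -0.1, -179.9]
force: [-0.7, 0.1, -3.8]
gripper_width: 0.283
grip_force: 59.2
```

```bash
python3 -m jog '[[[0,0,1,0,0,0],[0,0,2,0,0,0],[0,0,3,0,0,0],[0,0,4,0,0,0],[0,0,5,0,0,0],[0,0,6,0,0,0],[0,0,7,0,0,0],[0,0,8,0,0,0],[0,0,8.5,0,0,0],[0,0,8.5,0,0,0]]]'
python3 -m jog '[[[0,0,0,0,0,0],[0,0,0,0,0,0],[0,0,0,0,0,0],[0,0,0,0,0,0]]]'
```

```text
t: 41.5
tool_pos: [634.7, -112.9, 125.8]
tcp_rot: [180.0, 0.1, -180.0]
force: [-3.1, 1.2, 5.9]
gripper_width: 0.284
grip_force: 60.5
t: 41.83
tool_pos: [634.6, -112.8, 125.8]
tcp_rot: [180.0, 0.1, -180.0]
force: [-2.2, 1.5, 6.9]
gripper_width: 0.287
grip_force: 60.5
```

Seated. I'll release, rise, step clear to one side and verify.

```bash
python3 -m jog '[[[0,0,0,0,0,0],[0,0,0,0,0,0],[0,0,0,0,0,0],[0,0,0,0,0,0],[0,0,0,0,0,0],[0,0,0,0,0,0],[0,0,0,0,0,0],[0,0,0,0,0,0]]]' -1 60 && python3 -m jog '[[[0,0,-4,0,0,0],[0,0,-14,0,0,0],[0,0,-30,0,0,0],[0,0,-52,0,0,0],[0,0,-76,0,0,0],[0,0,-100,0,0,0],[0,0,-122,0,0,0],[0,0,-136,0,0,0],[0,0,-144,0,0,0],[0,0,-146.5,0,0,0]]]' && python3 -m jog '[[[3,8,0,0,0,0],[11,28,0,0,0,0],[23,60,0,0,0,0],[37,96,0,0,0,0],[51,132,0,0,0,0],[65,168,0,0,0,0],[79,204,0,0,0,0],[91,234,0,0,0,0],[98,252,0,0,0,0],[100,258,0,0,0,0]]]' && python3 -m jog '[[[3,12,0,0,0,0],[5,36,0,0,0,0],[5,66,0,0,0,0],[5,88,0,0,0,0],[5,100,0,0,0,0],[5,104,0,0,0,0],[5,104,0,0,0,0],[5,104,0,0,0,0],[5,104,0,0,0,0]]]' && python3 places.py && python3 -c "
from h import *
save(snap('scene'),'fin.png')"
```

```text
t: 42.5
tool_pos: [634.4, -112.9, 124.8]
tcp_rot: [-180.0, -0.0, -180.0]
force: [-0.1, 0.1, 0.8]
gripper_width: 0.999
grip_force: 0.0
t: 43.33
tool_pos: [634.9, -113.0, 273.5]
tcp_rot: [-180.0, 0.2, -180.0]
force: [-0.5, -1.3, -1.3]
gripper_width: 1.001
grip_force: 0.0
t: 44.17
tool_pos: [531.6, 149.8, 270.2]
tcp_rot: [179.9, -0.2, -179.6]
force: [0.4, 0.6, -0.8]
gripper_width: 1.003
grip_force: 0.0
t: 44.92
tool_pos: [529.8, 247.1, 271.3]
tcp_rot: [-179.9, 0.0, 179.9]
force: [0.0, -0.9, 0.1]
gripper_width: 0.998
grip_force: 0.0
top
pix [306. 182.] 811 ztop 148.7 ctr [651.   42.6 149.1] mean [650.3  42.1 151. ] ext [24. 24. 12.]
pix [381. 193.] 807 ztop 148.6 ctr [ 632.2 -110.7  149.2] mean [ 631.6 -110.2  150.7] ext [25. 25. 13.]
pix [335. 252.] 849 ztop 149.0 ctr [508.9 -18.9 150.2] mean [508.8 -19.  151. ] ext [23. 23. 11.]
pix [478. 248.] 163 ztop 128.6 ctr [ 523.5 -308.4  127.4] mean [ 523.5 -307.8  127. ] ext [24. 26.  9.]
slate [470. 275.] [ 482.4 -331.8] 22.7 [ 477.  -328.6] [13.3 57.4]
susan [ 87. 237.] [563.4 518.8] 257.7 [541.4 540.3] [363. 555.]
coaster_blue [329. 265.] [508.1 -19.6] 45.3 [508.3 -19.7] [89.7 90.5]Traceback (most recent call last):
  File "places.py", line 20, in <module>
    for nm,m in(("blue",(b>r+40)),("red",(r>b+60)&(g<50)),("white",(b>120)&(r>130))): fit(m&low,34,"coaster_"+nm)
                                                                                      ~~~^^^^^^^^^^^^^^^^^^^^^^^^
  File "places.py", line 13, in fit
    c0,rad=cv2.minEnclosingCircle(w); e=cv2.fitEllipse(w); print(name,c[i].round(),np.round(c0,1),round(rad,1),np.round(e[0],1),np.round(e[1],1))
                                        ~~~~~~~~~~~~~~^^^
cv2.error: OpenCV(4.12.0) /io/opencv/modules/imgproc/src/shapedescr.cpp:361: error: (-201:Incorrect size of input array) There should be at least 5 points to fit the ellipse in function 'fitEllipseNoDirect'
```

```bash
python3 -c "
from h import *
save(snap('scene'),'fin.png')"
```

```text
(no output)
```

View pics/fin.png

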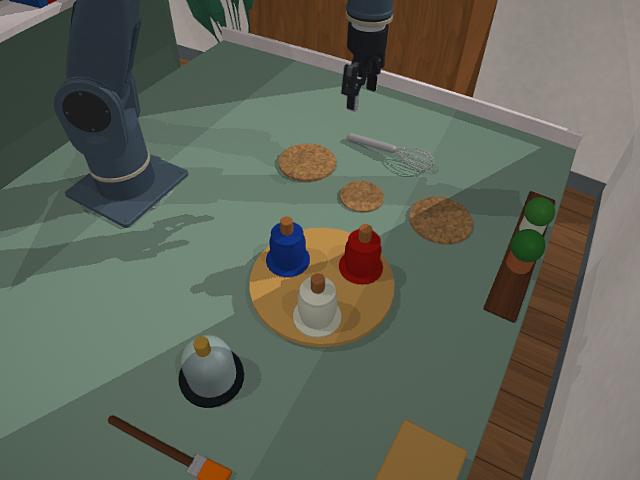

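The three jars stand on their own coasters at (287,250), (362,258) and (317,305). The cloche is on the slate at (210,370), the brush and whisk are unmoved, and the gripper is clear.

```bash
python3 -c "
from station import env
print(env.close_job())"
```

```text
the job is handed in; nothing more can be done
None
```

The job is handed in (no verdict was returned): the cloche is on the slate board and each jar is on the coaster of its own colour, all within about 3 mm of centre by the cameras, though the blue jar's touchdown was hard (62 N at the wrist; limit 120 N).

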